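Dress the rail of a chainsaw guide bar

TASK

Fit the orange rail dresser astride the guide bar's rail at the yellow heel mark (square end) and, pressing down steadily so that its spring is about half in and never bottoms out, run it along the rail to the red nose mark in one unbroken stroke. Then lift it off and set it down gently (not dropped), upright, in the empty wide compartment of the green tray; leave everything else where it is.

Things in the scene. Friction and masses are not known exactly. Their poses are not given: they have to be found in the camera images.
- dresser: Rail dresser, loose hand tool, 0.4 kg: orange channel 70 mm long (its x), 38 mm wide (y), 40 mm high, with a wooden grip block on top, 40 mm (x) by 30 mm (y), from 40 to 85 mm above the underside. Origin: centre of the underside, z up. The channel runs through along x, open below, 14 mm wide between 12 mm cheeks. Both ends are alike. It stands on its cheeks.
- file_plate (a joint): How far the dresser's sprung file plate is pushed up into the channel (m): 0 = hanging free, 0.014 = fully home on its stop (bottomed). About 2 N to start, then 1 N per mm. The plate (steel, 90 mm long, 12 mm wide, white ends standing out 10 mm beyond each end of the channel) works inside the channel.
- file_face (a point): Centre of the file plate's underside, the working face; hanging free it is 10 mm above the underside of the dresser's cheeks, on its centre line.
- vice: Blue bench vice, bolted down, holding a chainsaw guide bar (aluminium, 5 mm thick, 62 mm high) on edge. Origin on the bench under the bar; x runs along the bar from its square heel end (x = -140 mm) to its round nose (tip at +181 mm), z up. The bar's top edge, the rail, is straight and level from x = -140 to +150 mm, 110 mm above the bench. The jaws (90 mm long, 54 mm across) are 75 mm high.
- heel_mark (a point): Yellow paint mark on the bar towards its square heel end: point on the rail's top, 75 mm from the bar's middle (x = -75 mm of the vice).
- nose_mark (a point): Red paint mark on the bar towards its round nose: point on the rail's top, 75 mm from the bar's middle (x = +75 mm of the vice).
- tray: Green tray fixed on the bench, 130 mm (x) by 170 mm (y), wall 5 mm thick and 18 mm high, floor 5 mm thick. A divider 16 mm high at y = +40 mm leaves a wide compartment on the -y side, 120 by 118 mm, empty, and a narrow one holding a socket. Origin: centre of its underside.
- tray_place (a point): Centre of the floor of the tray's wide compartment, 5 mm above the bench.
- socket: Bystander: steel socket, 24 mm diameter, 65 mm long, lying in the tray's narrow compartment.
- bar_cover: Bystander: flat red plastic bar cover, 330 x 55 x 12 mm, lying on the bench.
- flywheel: Bystander: aluminium flywheel disc, 96 mm diameter, 26 mm high.
- oil_bottle: Bystander: green bottle, 64 mm diameter, 170 mm high, standing.
- wrench: Bystander: steel wrench lying on the bench.
- screwdriver: Bystander: screwdriver with red handle lying on the bench.
- nut_cup: Bystander: steel cup, 80 mm diameter, 60 mm high.
- piston: Bystander: aluminium piston, 46 mm diameter, 43 mm high, standing.
Things that resemble listed ones, but are neither listed nor needed, are in the scene too. There is more than one size of the dresser; the one meant has the size given above.

How it is judged:
By the outcome, as a careful person would: the job done as asked, in the order asked, and still so for the second after the job is handed in, with the robot touching nothing.
It also fails if it takes over 51 s, if anything falls off the work surface, if the arm or the gripper's body presses on something with over 40 N, if the wrist force passes 120 N, or if a joint passes its speed limit or range.

ROBOT

A 6-joint arm with a two-finger parallel gripper is mounted at the origin on the work surface. World frame = base frame: x ahead of the robot, y to its left, z up, the work surface at z = 0. Lengths are in m, angles in rad, forces in N, time in s.
With the tool pointing down it reaches from about 0.35 to 0.775 m from the base axis. Payload 7.3 kg.
Tool frame: the origin (TCP) lies on the centre line of the jaws, within the pads' length; the fingertips stand 17 mm ahead of it and the grasp point (between the pads) lies 2 mm behind it (robot.tip_extent is the distance from the TCP to the fingertips, in m); z points along the fingers, y is the line along which they close (so a half turn about z gives the same grasp; the last joint's range is limited). The gripper opens to 92 mm and grips with 3 to 60 N. Pads are 19 mm wide; open, the fingers measure 130 mm over their backs; the gripper's body (75 mm by 190 mm) begins 47 mm behind the grasp point.
Start: joints at [-1.26, 0.342, 1.524, -0, 1.275, -0.146], TCP at [0.232, -0.471, 0.244] pointing down, gripper open.
Joint ranges: [-2.53, 2.53], [-0.77, 2.02], [0.04, 2.7], [-1, 4.14], [0.28, 2.66], [-3.11, 3.11]. Speed limits (rad/s): [2.57, 2.57, 3.14, 3.14, 3.14, 3.14].

INTERFACE

Orientations are given as [roll, pitch, yaw] about the fixed x, y, z axes, in that order (R = Rz(yaw) Ry(pitch) Rx(roll)).
In Python, from cell import robot gives the robot as it stands.
- The arm moves only by the tool step_arm, never from a script. Its argument "motion" is a list of rows, each a list of 2 entries, a list of its own where there are three numbers: the shift along the tool's x, y, z in units of 60 mm (1.0 is 60 mm), then the turn about the tool's z in rad. In form: [[[x, y, z], spin], ...]. A call has 1 to 10 rows; each row is the pose to reach, as a shift and turn from the pose commanded when the call began, along the tool's axes at that moment; what a row does not reach only later rows make up. A row lasts 1/8 s, in which the tool goes at most 62.5 mm and 10.7 degrees, less where a joint would pass 70% of its speed; a pose out of reach is approached as far as the arm can. A call with a gripper value outside its range is refused whole. "hand" is the closure in counts, from 0 (fully open) to 255 (shut), set as the call begins (left out, the last holds). The fingers move at their own pace and stop on an object; "squeeze" is the grip in N (left out, the last holds). Time passes only in rows, so rows that repeat a pose let the fingers close. It gives the time, the measured TCP pose, the force, the opening and the grip force at its end, in the units of the state.
- robot.observe(): the state, without advancing time (a new reading comes with each control period).
- robot.read_camera(name): name is "scene" or "top"; returns a dict with "pixels" (420x560x3 uint8, red, green, blue), "intrinsics" (3x3 intrinsics, pixels), "xyz" and "rotation" of the camera in the world. Camera axes: x right, y up, looking along -z (the intrinsics and any distortion apply to the point x, -y, -z); pixel columns grow to the right and rows downward; lengths in m; the calibration is good to about 2 mm. A picture is of the moment at which its call begins. There is no depth.
- robot.hand_in(): hands the job in; it is judged then, once.
The state is a dict: "time": time; "qpos": joint angles; "qvel": joint speeds; "joint_efforts": joint torques, N m; "tool_pos": TCP position; "tool_rot": TCP orientation; "contact_force": force on the tool from outside, world axes, zero at the start; "torque": the same for the moment, N m; "opening": finger opening in m; "grip_force": force on a finger pad.
Only numpy, scipy, OpenCV 4.12 (cv2) and the standard library are available. Lean on these libraries where they do the work, as an engineer would, in place of code of your own. Each camera call takes 0.05 s, during which the arm holds its last target. There are 200 camera calls.

## Working session

There is one attempt and no reset: what is moved stays moved. The work goes in short steps, Python scripts to look and compute and a tool call to move; the robot and the scene stay as the last step left them, time stands still between calls to the robot, and variables do not carry over. Pictures are saved under pics/ and viewed, at most 10 in all, crops included, and the job is handed in when it is done.

Besides the shell and the picture viewer there is one more tool, called after "Request:" as a command line: name --argument value ..., lists and objects as JSON in quotes. step_arm: Moves the arm, as the interface text tells. Its arguments: {"type":"object","properties":{"motion":{"type":"array"},"hand":{"type":"number"},"squeeze":{"type":"number"}},"required":["motion"]}

```bash
mkdir -p pics; ls; cat > h.py <<'E'
import numpy as np, cv2, json
from cell import robot
def shot(n,name=None):
    c=robot.read_camera(n); 
    if name: cv2.imwrite(f'pics/{name}.png',cv2.cvtColor(c['pixels'],cv2.COLOR_RGB2BGR))
    return c
def ray(c,u,v):
    K=np.array(c['intrinsics']);d=np.linalg.inv(K)@[u,v,1];d=np.array([d[0],-d[1],-d[2]])
    return np.array(c['xyz']),np.array(c['rotation'])@d
def onz(c,u,v,z):
    o,d=ray(c,u,v);return o+d*(z-o[2])/d[2]
def proj(c,p):
    q=np.array(c['rotation']).T@(np.array(p)-c['xyz']);q=np.array([q[0],-q[1],-q[2]]);k=np.array(c['intrinsics'])@q
    return k[:2]/k[2]
E
python3 - <<'E'
from h import *
a=shot('scene','s0');b=shot('top','t0')
for c in(a,b):print({k:c[k] for k in c if k!='pixels'})
print(robot.observe())
E
```

```text
pics
{'intrinsics': array([[539.64801617,   0.        , 279.21564209],
       [  0.        , 539.64801617, 208.47921195],
       [  0.        ,   0.        ,   1.        ]]), 'xyz': array([ 1.2035426 , -0.84566502,  0.9369771 ]), 'rotation': array([ 0.90554737, -0.01406572,  0.62628515])}
{'intrinsics': array([[526.92294299,   0.        , 279.90269344],
       [  0.        , 526.92294299, 207.81983474],
       [  0.        ,   0.        ,   1.        ]]), 'xyz': array([0.42993354, 0.0269093 , 1.66538541]), 'rotation': array([ 7.63568568e-02, -1.25558129e-03, -1.57439314e+00])}
{'time': 0.1, 'qpos': array([-1.25999572e+00,  3.42633442e-01,  1.52491508e+00, -1.57920152e-05,
        1.27539340e+00, -1.46007292e-01]), 'qvel': array([-0.00041927, -0.00152343, -0.0022228 , -0.00048835,  0.00052051,
        0.00036999]), 'joint_efforts': array([ 2.50040925e-03, -4.32005954e+01, -2.44694549e+01,  7.19690393e-02,
        5.25773282e-02, -2.90260061e-05]), 'tool_pos': array([ 0.23147835, -0.47083933,  0.24312686]), 'tool_rot': array([-3.14025554e+00, -1.81362671e-04,  4.56812383e-01]), 'contact_force': array([-0.82369166,  0.10058614, -0.28927986]), 'torque': array([-0.01213255,  0.00948118,  0.034285  ]), 'grip_force': 0.0, 'opening': 0.09180173475533637}
```

View pics/s0.png

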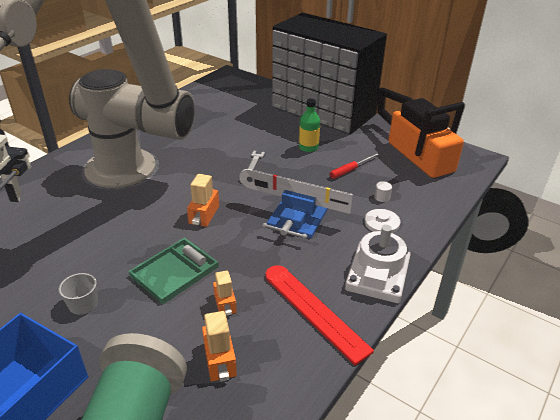

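View pics/t0.png

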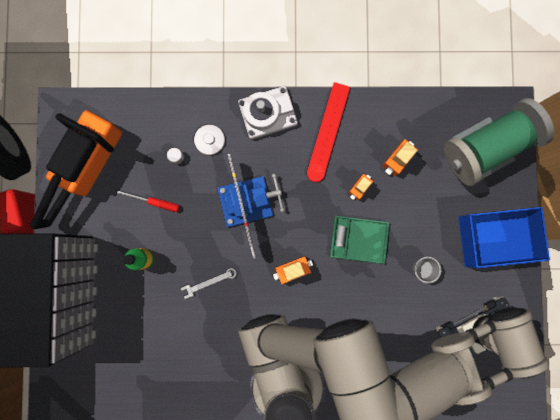

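The top view shows three orange dressers at (294,270), (362,186) and (402,157); in the scene view they are at (203,200), (224,293) and (219,345). The bar nose is at top (253,257) and the heel at (230,155). The tray is at (360,240). I'll measure the dresser sizes and the marks next.

```bash
cat >> h.py <<'E'
from scipy.spatial.transform import Rotation as R
_s=shot
def shot(n,name=None):
    c=_s(n,name); c['rotation']=R.from_euler('xyz',c['rotation']).as_matrix(); return c
def blobs(c,lo,hi,amin=30):
    h=cv2.cvtColor(c['pixels'],cv2.COLOR_RGB2HSV);m=cv2.inRange(h,lo,hi)
    n,l,s,ce=cv2.connectedComponentsWithStats(m)
    return [(ce[i],s[i],(l==i)) for i in range(1,n) if s[i,4]>=amin]
E
python3 - <<'E'
from h import *
a=shot('scene');b=shot('top')
# top faces of grip (z .085) in top view : wood mask ; orange mask
for nm,lo,hi in(('orange',(5,190,90),(16,255,255)),('wood',(14,50,130),(26,175,255))):
  for c,cn in((b,'top'),(a,'scene')):
    for ce,s,m in blobs(c,lo,hi,60):
      if s[4]>1500: continue
      pts=np.argwhere(m)[:,::-1]
      P=np.array([onz(c,u,v,.04 if nm=='orange' else .085)[:2] for u,v in pts],np.float32)
      r=cv2.minAreaRect(P);print(nm,cn,ce.round(),s[4],np.round(r[0],3),np.round(np.array(r[1])*1000),round(r[2],1))
up=lambda im,k:cv2.resize(im,None,fx=k,fy=k,interpolation=cv2.INTER_CUBIC)
t=b['pixels'][:,:,::-1];s=a['pixels'][:,:,::-1]
I=np.hstack([up(t[145:295,215:315],4)[:600],up(t[130:230,340:430],4)[:400].copy() if 0 else cv2.copyMakeBorder(up(t[130:210,340:430],4),0,280,0,0,cv2.BORDER_CONSTANT)])
cv2.imwrite('pics/crop1.png',I);print(I.shape)
J=s[165:390,185:360];J=up(J,2.6);cv2.imwrite('pics/crop2.png',J);print(J.shape)
E
```

```text
orange top [100. 127.] 696 [0.811 0.587] [141.  56.] 57.0
orange top [394. 161.] 224 [ 0.711 -0.35 ] [ 54. 106.] 50.9
orange top [ 87. 172.] 986 [0.667 0.623] [ 92. 180.] 45.8
orange top [357. 189.] 106 [ 0.619 -0.226] [39. 72.] 52.0
orange top [292. 268.] 243 [ 0.364 -0.015] [54. 98.] 21.5
orange scene [205. 208.] 344 [ 0.372 -0.026] [ 75. 155.] 23.8
orange scene [224. 302.] 145 [ 0.635 -0.245] [40. 95.] 51.5
orange scene [219. 361.] 515 [ 0.718 -0.359] [ 54. 133.] 50.0
wood top [406. 152.] 284 [ 0.716 -0.357] [44. 67.] 49.7
wood top [363. 184.] 151 [ 0.622 -0.228] [31. 51.] 52.6
wood top [550. 208.] 110 [ 0.543 -0.795] [100.  16.] 28.3
wood top [293. 271.] 277 [ 0.362 -0.015] [44. 57.] 20.2
wood scene [172.   7.] 482 [-0.77   1.014] [137. 361.] 0.2
wood scene [73. 41.] 1066 [-0.764  0.461] [146. 489.] 0.4
wood scene [184.  58.] 769 [-0.282  0.606] [172. 258.] 50.9
wood scene [191.  79.] 202 [-0.135  0.49 ] [ 40. 210.] 0.2
wood scene [ 21. 132.] 446 [-0.284 -0.127] [190.  54.] 0.3
wood scene [ 72. 137.] 245 [-0.133 -0.049] [ 37. 128.] 1.1
wood scene [201. 188.] 554 [ 0.359 -0.013] [ 59. 140.] 45.1
wood scene [223. 282.] 301 [ 0.634 -0.243] [33. 78.] 47.9
wood scene [216. 325.] 529 [ 0.709 -0.35 ] [ 45. 101.] 48.0
(600, 760, 3)
(585, 455, 3)
```

View pics/crop1.png

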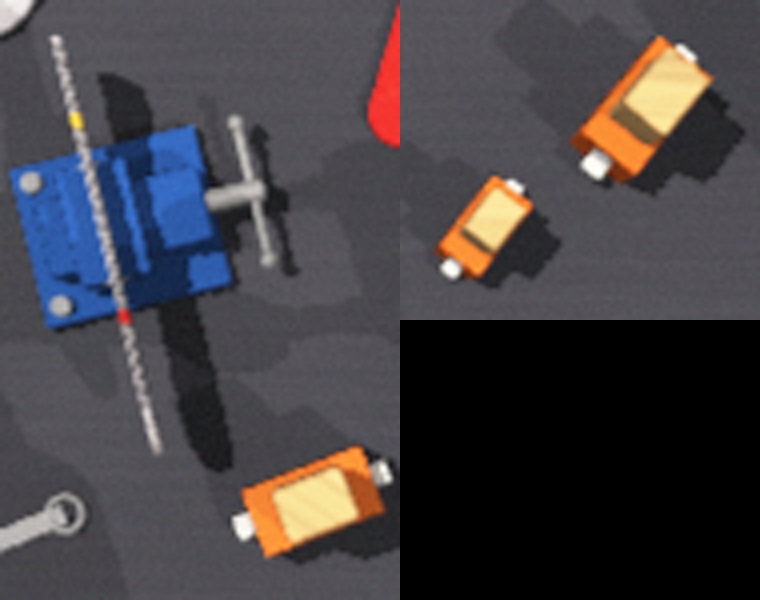

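View pics/crop2.png

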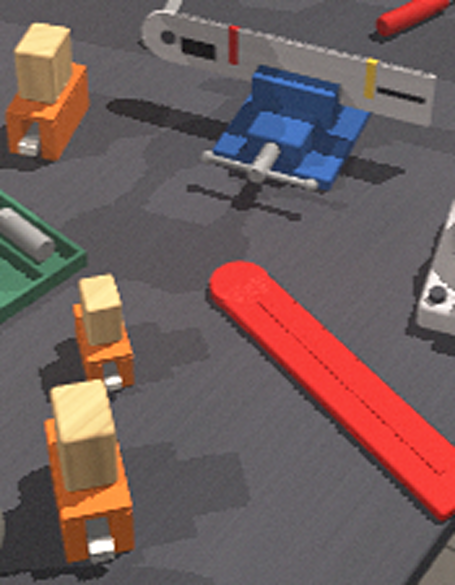

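The 38×70 mm footprint belongs only to the middle dresser: top (362,186), scene (224,293). The other two are about 54×98 mm, so they're the oversized lookalikes. The close crop confirms the chosen one is clearly smaller, with white ends at top (352,197) and (369,177). The yellow mark is at top (234,175), the red mark at (246,224).

```bash
cat > m.py <<'E'
from h import *
a=shot('scene');b=shot('top')
def edges(c,p0,p1,n,half,ts):
    # red-channel edges along normals n of line p0-p1 (pixels)
    g=c['pixels'][:,:,0].astype(np.float32);out=[]
    for t in ts:
        p=p0+(p1-p0)*t;s=np.arange(-half,half,.1);q=p+s[:,None]*n
        f=cv2.remap(g,q[:,0].astype(np.float32)[None],q[:,1].astype(np.float32)[None],cv2.INTER_LINEAR)[0]
        lo,hi=f[:10].mean(),f.max();k=np.argmax(f>(lo+hi)/2);lo2=f[-10:].mean();k2=len(f)-1-np.argmax(f[::-1]>(lo2+hi)/2)
        out.append((q[k],q[k2]))
    return np.array(out)
p0,p1=np.array([229.5,157.]),np.array([253.5,255.]);d=(p1-p0)/np.linalg.norm(p1-p0);n=np.array([d[1],-d[0]])  # to right
E=edges(b,p0,p1,n,7,np.linspace(.02,.98,30))
W=[np.array([onz(b,*q,.11)[:2] for q in E[:,i]]) for i in (0,1)]
for w in W:
    k=np.polyfit(w[:,0],w[:,1],1);print('top edge line y=',k,'res',np.std(w[:,1]-np.polyval(k,w[:,0])),'y at .45,.6:',np.polyval(k,[.45,.6]))
# scene: top edge, from crop (145,12)->(435,75) /2.6
o=np.array([185,165.]);p0=np.array([185,14])/2.6+o;p1=np.array([432,76])/2.6+o
d=(p1-p0)/np.linalg.norm(p1-p0);n=np.array([-d[1],d[0]])
E=edges(a,p0,p1,n,5,np.linspace(.05,.95,30))[:,0]
w=np.array([onz(a,*q,.11)[:2] for q in E]);k=np.polyfit(w[:,0],w[:,1],1);r=w[:,1]-np.polyval(k,w[:,0])
print('scene edge',k,r.std(),np.polyval(k,[.45,.6]))
for nm,lo,hi in(('yellow',(22,120,120),(32,255,255)),('red',(0,170,110),(4,255,255)),('red2',(175,170,110),(179,255,255))):
  for c,cn in((b,'top'),(a,'scene')):
    for ce,s,m in blobs(c,lo,hi,3):
      if cn=='top' and not(220<ce[0]<260 and 150<ce[1]<250):continue
      if cn=='scene' and not(240<ce[0]<350 and 165<ce[1]<215):continue
      t=ce if cn=='top' else np.array([ce[0],s[1]])
      print(nm,cn,ce.round(1),s,onz(c,*t,.11).round(4))
# dresser: wood top face bright, top view & scene ; white ends
for c,cn,bx in((b,'top',(345,375,168,204)),(a,'scene',(205,240,268,320))):
    x0,x1,y0,y1=bx;h=cv2.cvtColor(c['pixels'],cv2.COLOR_RGB2HSV)[y0:y1,x0:x1]
    wd=cv2.inRange(h,(14,40,195),(28,175,255));wh=cv2.inRange(h,(0,0,150),(179,45,255))
    q=np.argwhere(wd)[:,::-1]+[x0,y0];P=np.array([onz(c,*z,.085)[:2] for z in q],np.float32);r=cv2.minAreaRect(P)
    print(cn,'wood',len(q),P.mean(0),r)
    N,l,s,ce=cv2.connectedComponentsWithStats(wh)
    for i in range(1,N):
        if s[i,4]>2:print(cn,'white',s[i],ce[i]+[x0,y0],onz(c,*(ce[i]+[x0,y0]),.015)[:2].round(4))
# tray outer (rim z .018)
for ce,s,m in blobs(b,(65,80,40),(85,255,200),400):
    q=np.argwhere(m)[:,::-1];P=np.array([onz(b,*z,.018)[:2] for z in q],np.float32);print('green',ce,s,cv2.minAreaRect(P))
E
python3 m.py
```

```text
top edge line y= [0.24672936 0.00629541] res 0.000729517379217106 y at .45,.6: [0.11732363 0.15433303]
top edge line y= [0.24279986 0.00081167] res 0.000730134056212882 y at .45,.6: [0.11007161 0.14649158]
scene edge [0.24643978 0.00489907] 0.001068244086370796 [0.11579697 0.15276294]
yellow top [233.5 174.8] [232 173   4   4  11] [0.6478 0.1621 0.11  ]
yellow scene [327.5 188.2] [326 188   4   2   4] [0.6452 0.1614 0.11  ]
yellow scene [327.  193.3] [326 193   3   2   3] [0.6558 0.1419 0.11  ]
yellow scene [326.3 198. ] [326 197   2   3   3] [0.6636 0.1262 0.11  ]
red top [245.8 223.6] [245 223   3   2   5] [0.5025 0.1254 0.11  ]
red scene [343.9 168.8] [330 161  28  17 185] [0.6137 0.2991 0.11  ]
red scene [274.3 180.6] [273 175   4  15  28] [0.4988 0.1258 0.11  ]
red scene [331.  175.8] [330 175   3   3   5] [0.6211 0.2181 0.11  ]
red2 scene [332.8 176.2] [332 175   2   3   4] [0.6249 0.221  0.11  ]
top wood 136 [ 0.6229744  -0.22794893] ((0.6246437430381775, -0.2293493151664734), (0.030091309919953346, 0.04514579102396965), 52.53860092163086)
top white [22  7  4  3  8] [368.5 176. ] [ 0.6559 -0.2556]
top white [ 5 27  5  5 18] [352.16666667 196.72222222] [ 0.5904 -0.2031]
scene wood 326 [ 0.65031993 -0.27590883] ((0.6531974077224731, -0.2703743577003479), (0.05143185332417488, 0.14015372097492218), 30.546302795410156)
scene white [20 42  7  3 18] [227.83333333 311.05555556] [ 0.6504 -0.254 ]
green [501.83184118 139.22693655] [ 462  110   75   63 2569] ((0.771684467792511, -0.6799832582473755), (0.127948597073555, 0.2205168455839157), 28.999807357788086)
green [361.01862197 239.76629423] [ 330  216   59   48 2148] ((0.4562550187110901, -0.22336599230766296), (0.1733350306749344, 0.1316748857498169), 82.9375228881836)
```

```bash
cat > go.py <<'E'
import sys;from h import *
x,y,z,yaw=map(float,sys.argv[1:5]);o=robot.observe();p=o['tool_pos'];Rm=R.from_euler('xyz',o['tool_rot'])
s=Rm.inv().apply(np.array([x,y,z])-p)/.06
dy=(o['tool_rot'][2]-yaw+np.pi)%(2*np.pi)-np.pi
print('shift',s.round(3),'spin',round(dy,3),'at',p.round(4),o['tool_rot'].round(4),'F',o['contact_force'].round(2),o['opening'],o['time'],o['qpos'].round(2))
E
python3 go.py .6237 -.229 .15 -.665
```

```text
shift [ 7.645 -0.737  1.559] spin 1.122 at [ 0.2315 -0.4711  0.2435] [-3.1411e+00 -1.0000e-04  4.5680e-01] F [-0.13  0.34  0.4 ] 0.09166092452752822 0.3 [-1.26  0.34  1.52  0.    1.28 -0.15]
```

Request:
step_arm --motion '[[[0.9, -0.1, 0], 0.15], [[1.8, -0.2, 0], 0.3], [[2.7, -0.25, 0], 0.45], [[3.6, -0.35, 0], 0.6], [[4.5, -0.45, 0], 0.75], [[5.4, -0.5, 0], 0.9], [[6.2, -0.6, 0.2], 1.05], [[7.0, -0.7, 0.6], 1.122], [[7.5, -0.74, 1.0], 1.122], [[7.645, -0.737, 1.3], 1.122]]' --hand 0

```text
time: 1.55
tool_pos: [0.6246, -0.2277, 0.1639]
tool_rot: [3.141, 0.001, -0.663]
contact_force: [-0.5, 0.1, 0.0]
opening: 0.0918
grip_force: 0.0
```

```bash
python3 go.py .6237 -.229 .0625 -.665; python3 - <<'E'
from h import *
a=shot('scene');b=shot('top')
up=lambda im,k:cv2.resize(im,None,fx=k,fy=k,interpolation=cv2.INTER_CUBIC)
cv2.imwrite('pics/c3.png',np.hstack([up(a['pixels'][215:335,170:290,::-1],3.3),up(b['pixels'][130:250,300:420,::-1],3.3)]))
E
```

```text
shift [0.005 0.026 1.69 ] spin 0.002 at [ 0.6246 -0.2277  0.1639] [ 3.1414e+00  1.4000e-03 -6.6290e-01] F [-0.5   0.1   0.04] 0.09177217731787135 1.55 [-0.46  0.66  1.21  0.    1.27  1.77]
```

View pics/c3.png

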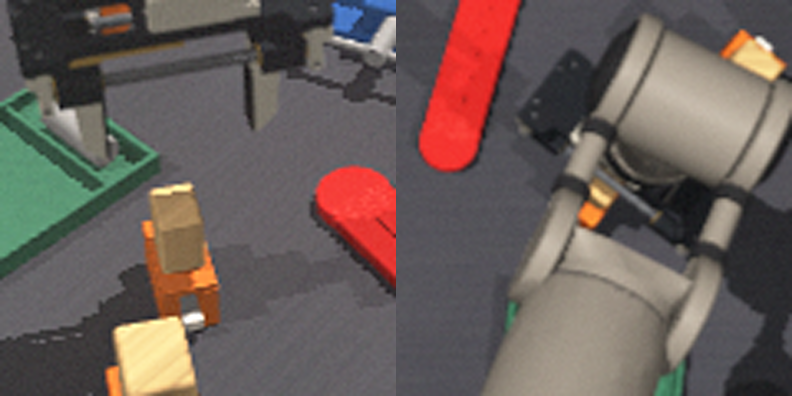

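The open fingers straddle the small dresser, whose grip top is at crop (175,195), and nothing is in the way. Descending.

Request:
step_arm --motion '[[[0, 0.02, 0.5], 0], [[0, 0.02, 1.0], 0], [[0, 0.02, 1.4], 0], [[0, 0.02, 1.6], 0], [[0, 0.02, 1.67], 0], [[0, 0.02, 1.67], 0]]'

```text
time: 2.4
tool_pos: [0.6233, -0.2307, 0.0665]
tool_rot: [-3.141, -0.001, -0.666]
contact_force: [0.4, -0.6, -0.6]
opening: 0.0919
grip_force: 0.0
```

Request:
step_arm --motion '[[[0, 0, 0], 0], [[0, 0, 0], 0], [[0, 0, 0], 0], [[0, 0, 0], 0], [[0, 0, 0], 0], [[0, 0, 0], 0]]' --hand 255 --squeeze 45

```text
time: 3.15
tool_pos: [0.623, -0.2301, 0.0655]
tool_rot: [3.142, -0.0, -0.665]
contact_force: [0.4, -0.1, -0.0]
opening: 0.0362
grip_force: 0.0
```

Request:
step_arm --motion '[[[0, 0, 0], 0], [[0, 0, 0], 0], [[0, 0, 0], 0], [[0, 0, 0], 0]]'

```text
time: 3.65
tool_pos: [0.6229, -0.2304, 0.0655]
tool_rot: [3.141, -0.0, -0.665]
contact_force: [-0.6, -2.9, 0.6]
opening: 0.0299
grip_force: 45.0
```

```bash
python3 - <<'E'
from h import *
for i in range(6):
    o=robot.observe();print(o['time'],o['tool_pos'].round(4),o['tool_rot'].round(4),o['contact_force'].round(2),round(o['opening'],4),o['grip_force'],o['qpos'].round(4)); shot('top')
E
```

```text
3.65 [ 0.6229 -0.2304  0.0655] [ 3.1412e+00 -2.0000e-04 -6.6530e-01] [-0.58 -2.88  0.58] 0.0299 44.99453902244568 [-4.6940e-01  7.6070e-01  1.3105e+00 -5.0000e-04  1.0703e+00  1.7669e+00]
3.7 [ 0.6229 -0.2304  0.0656] [ 3.1411e+00 -2.0000e-04 -6.6520e-01] [-1.26 -1.99 -0.09] 0.0299 44.99474108219147 [-4.6930e-01  7.6070e-01  1.3105e+00 -5.0000e-04  1.0703e+00  1.7669e+00]
3.75 [ 0.6229 -0.2304  0.0656] [ 3.1411e+00 -2.0000e-04 -6.6520e-01] [-1.11 -2.11  0.89] 0.0297 44.99467313289642 [-4.6930e-01  7.6070e-01  1.3105e+00 -6.0000e-04  1.0703e+00  1.7669e+00]
3.8 [ 0.6229 -0.2304  0.0655] [ 3.1412e+00 -2.0000e-04 -6.6520e-01] [-1.92 -2.37  1.22] 0.0296 44.994762539863586 [-4.6930e-01  7.6080e-01  1.3105e+00 -5.0000e-04  1.0703e+00  1.7669e+00]
3.85 [ 0.6229 -0.2304  0.0656] [ 3.1412e+00 -2.0000e-04 -6.6520e-01] [-1.99 -1.63 -0.21] 0.0297 44.99403655529022 [-4.6930e-01  7.6070e-01  1.3105e+00 -4.0000e-04  1.0703e+00  1.7669e+00]
3.9 [ 0.623  -0.2303  0.0656] [ 3.1414e+00 -2.0000e-04 -6.6530e-01] [-1.24 -1.17  0.74] 0.0296 44.992969036102295 [-4.6930e-01  7.6070e-01  1.3105e+00 -3.0000e-04  1.0703e+00  1.7670e+00]
```

Gripped: opening 29.7 mm at 45 N, with the TCP 65.5 mm above the underside. Lifting and moving to the heel mark.

Request:
step_arm --motion '[[[0, 0, -0.2], 0], [[0, 0, -0.7], 0], [[0, 0, -1.3], 0], [[0, 0, -2.0], 0], [[0, 0, -2.4], 0], [[0, 0, -2.4], 0]]'

```text
time: 4.7
tool_pos: [0.624, -0.2299, 0.212]
tool_rot: [-3.14, -0.004, -0.665]
contact_force: [0.0, -0.2, -4.4]
opening: 0.03
grip_force: 45.0
```

```bash
python3 go.py .6465 .1624 .205 .2418
```

```text
shift [-3.739 -5.377  0.108] spin -0.907 at [ 0.624  -0.2299  0.212 ] [-3.1401 -0.0043 -0.6648] F [ 0.   -0.2  -4.39] 0.029992821107705046 4.7 [-0.47  0.63  1.14  0.    1.37  1.77]
```

Request:
step_arm --motion '[[[-0.3, -0.45, 0], -0.1], [[-0.7, -1.0, 0], -0.25], [[-1.2, -1.7, 0], -0.4], [[-1.7, -2.45, 0], -0.55], [[-2.2, -3.2, 0], -0.7], [[-2.7, -3.9, 0], -0.8], [[-3.2, -4.6, 0], -0.907], [[-3.55, -5.1, 0], -0.907], [[-3.74, -5.38, 0], -0.907], [[-3.74, -5.38, 0], -0.907]]'

```text
time: 5.95
tool_pos: [0.6452, 0.1634, 0.2081]
tool_rot: [-3.141, 0.002, 0.244]
contact_force: [0.0, -1.3, -4.2]
opening: 0.0297
grip_force: 45.0
```

```bash
python3 - <<'E'
from h import *
b=shot('top');a=shot('scene')
up=lambda im,k:cv2.resize(im,None,fx=k,fy=k,interpolation=cv2.INTER_CUBIC)
cv2.imwrite('pics/c4.png',np.hstack([up(a['pixels'][110:250,230:370,::-1],2.8),up(b['pixels'][130:270,180:320,::-1],2.8)]))
E
python3 go.py .6465 .1624 .180 .2418
```

```text
shift [ 0.021 -0.014  0.479] spin -0.001 at [0.6455 0.1613 0.2087] [3.141e+00 1.500e-03 2.412e-01] F [-0.44 -0.44 -4.6 ] 0.029547497160030557 6.05 [ 0.13  0.63  1.14 -0.    1.37  1.46]
```

View pics/c4.png

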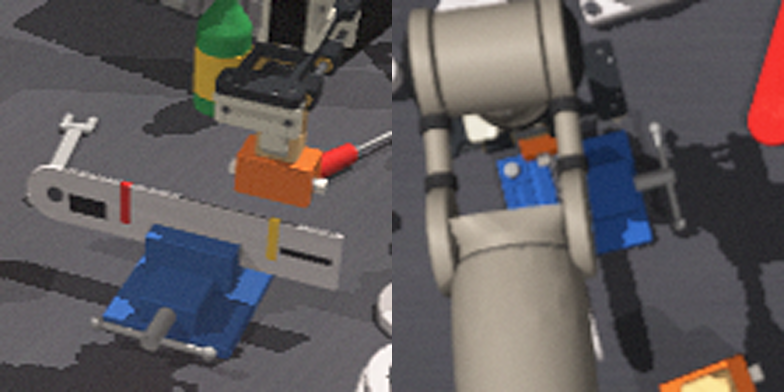

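The scene crop shows the dresser level above the rail by the yellow mark (orange body at crop (278,170), mark at (272,240)). I'll compare the orange silhouette with where the tool pose says it should be.

```bash
python3 - <<'E'
from h import *
a=shot('scene');o=robot.observe();p=o['tool_pos'];y=o['tool_rot'][2];print(p)
ex=np.array([np.cos(y),np.sin(y),0]);ey=np.array([-np.sin(y),np.cos(y),0]);b=p-[0,0,.0655]
bl=[q for q in blobs(a,(4,160,70),(17,255,255),40) if 300<q[0][0]<355 and 150<q[0][1]<190]
m=sum(q[2].astype(np.uint8) for q in bl);hull=np.argwhere(m)[:,::-1]
print('bbox',hull.min(0),hull.max(0)+1,'cols')
for sx in(-1,1):
  for sy in(-1,1):
    for z in(0,.04): print(sx,sy,z,proj(a,b+ex*sx*.035+ey*sy*.019+[0,0,z]).round(1))
q=[(u,hull[hull[:,0]==u][:,1].max()+1) for u in range(hull[:,0].min(),hull[:,0].max()+1)]
print(q)
E
```

```text
[0.64568686 0.16093612 0.20898974]
bbox [314 158] [345 184] cols
-1 -1 0 [313.2 178.4]
-1 -1 0.04 [314.  165.4]
-1 1 0 [318.  170.8]
-1 1 0.04 [318.9 157.9]
1 -1 0 [339.3 184.7]
1 -1 0.04 [340.7 171.6]
1 1 0 [343.7 176.8]
1 1 0.04 [345.  163.8]
[(314, np.int64(179)), (315, np.int64(179)), (316, np.int64(179)), (317, np.int64(179)), (318, np.int64(179)), (319, np.int64(180)), (320, np.int64(180)), (321, np.int64(180)), (322, np.int64(180)), (323, np.int64(181)), (324, np.int64(181)), (325, np.int64(181)), (326, np.int64(181)), (327, np.int64(182)), (328, np.int64(182)), (329, np.int64(182)), (330, np.int64(182)), (331, np.int64(183)), (332, np.int64(183)), (333, np.int64(183)), (334, np.int64(183)), (335, np.int64(184)), (336, np.int64(184)), (337, np.int64(184)), (338, np.int64(184)), (339, np.int64(184)), (340, np.int64(182)), (341, np.int64(173)), (342, np.int64(173)), (343, np.int64(173)), (344, np.int64(173))]
```

```bash
python3 go.py .6465 .1624 .170 .2418
```

```text
shift [ 0.02  -0.021  0.65 ] spin -0.001 at [0.6457 0.1609 0.209 ] [3.1411e+00 1.0000e-03 2.4040e-01] F [-0.14 -0.29 -4.36] 0.030170161195952706 6.1 [ 0.13  0.63  1.14 -0.    1.37  1.46]
```

Request:
step_arm --motion '[[[0.02, -0.02, 0.1], 0], [[0.02, -0.02, 0.25], 0], [[0.02, -0.02, 0.4], 0], [[0.02, -0.02, 0.5], 0], [[0.02, -0.02, 0.58], 0], [[0.02, -0.02, 0.65], 0], [[0.02, -0.02, 0.65], 0], [[0.02, -0.02, 0.65], 0]]'

```text
time: 7.1
tool_pos: [0.6466, 0.1637, 0.1705]
tool_rot: [3.141, 0.0, 0.242]
contact_force: [-0.0, -1.5, -4.6]
opening: 0.0299
grip_force: 45.0
```

```bash
python3 go.py .6465 .1624 .1585 .2418; python3 - <<'E'
from h import *
a=shot('scene')
up=lambda im,k:cv2.resize(im,None,fx=k,fy=k,interpolation=cv2.INTER_CUBIC)
cv2.imwrite('pics/c5.png',up(a['pixels'][140:220,270:370,::-1],6))
E
python3 go.py .6465 .1624 .1585 .2418
```

```text
shift [-0.006  0.02   0.2  ] spin -0.0 at [0.6466 0.1637 0.1705] [3.1412e+00 1.0000e-04 2.4170e-01] F [-0.05 -1.45 -4.63] 0.029937973511282724 7.1 [ 0.13  0.66  1.19 -0.    1.29  1.46]
shift [-0.006  0.02   0.201] spin -0.0 at [0.6466 0.1637 0.1706] [3.1413e+00 1.0000e-04 2.4170e-01] F [ 0.25 -1.06 -4.82] 0.0295935882695423 7.15 [ 0.13  0.66  1.19 -0.    1.29  1.46]
```

View pics/c5.png

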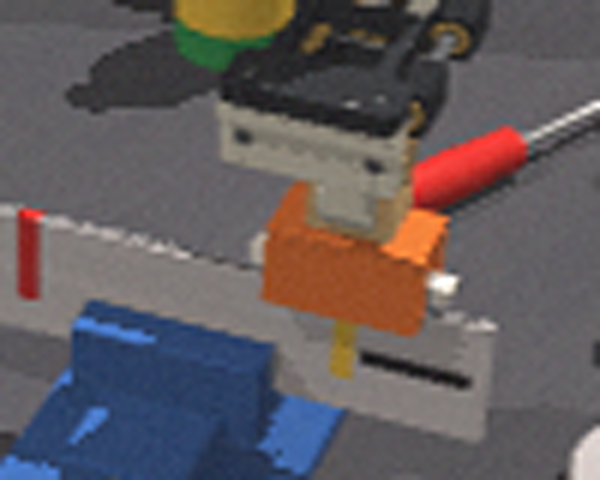

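The dresser sits astride the bar: the yellow mark is at crop (343,350), centred under the cheek, and the rail comes out through both ends. Pressing in.

Request:
step_arm --motion '[[[0, 0.02, 0.03], 0], [[0, 0.02, 0.07], 0], [[0, 0.02, 0.11], 0], [[0, 0.02, 0.15], 0], [[0, 0.02, 0.18], 0], [[0, 0.02, 0.2], 0], [[0, 0.02, 0.2], 0]]'

```text
time: 8.02
tool_pos: [0.647, 0.1628, 0.1591]
tool_rot: [-3.142, -0.001, 0.242]
contact_force: [-2.1, -0.5, 5.3]
opening: 0.0298
grip_force: 45.0
```

```bash
python3 go.py .5009 .1265 .1585 .2418
```

```text
shift [-2.508  0.004  0.008] spin 0.0 at [0.647  0.1628 0.1591] [-3.1416e+00 -7.0000e-04  2.4180e-01] F [-2.06 -0.48  5.35] 0.02981745646923295 8.025 [0.13 0.67 1.21 0.   1.26 1.46]
```

Request:
step_arm --motion '[[[-0.04, 0, 0], 0], [[-0.12, 0, 0], 0], [[-0.22, 0, 0], 0], [[-0.34, 0, 0], 0], [[-0.46, 0, 0], 0], [[-0.58, 0, 0], 0], [[-0.7, 0, 0], 0], [[-0.82, 0, 0], 0]]'

```text
time: 9.02
tool_pos: [0.6011, 0.151, 0.1597]
tool_rot: [3.141, -0.006, 0.242]
contact_force: [5.6, 1.7, 4.8]
opening: 0.0298
grip_force: 45.0
```

Request:
step_arm --motion '[[[-0.12, 0, 0], 0], [[-0.24, 0, 0], 0], [[-0.36, 0, 0], 0], [[-0.48, 0, 0], 0], [[-0.6, 0, 0], 0], [[-0.72, 0, 0], 0], [[-0.84, 0, 0], 0], [[-0.96, 0, 0], 0]]'

```text
time: 10.02
tool_pos: [0.5453, 0.1372, 0.1597]
tool_rot: [3.141, -0.006, 0.242]
contact_force: [5.7, 1.7, 4.7]
opening: 0.0295
grip_force: 45.0
```

Request:
step_arm --motion '[[[-0.12, 0, 0], 0], [[-0.24, 0, 0], 0], [[-0.36, 0, 0], 0], [[-0.48, 0, 0], 0], [[-0.59, 0, 0], 0], [[-0.68, 0, 0], 0], [[-0.74, 0, 0], 0], [[-0.75, 0, 0], 0], [[-0.75, 0, 0], 0]]'

```text
time: 11.15
tool_pos: [0.5014, 0.1264, 0.1595]
tool_rot: [3.141, -0.005, 0.242]
contact_force: [5.4, 1.4, 4.0]
opening: 0.03
grip_force: 45.0
```

```bash
python3 go.py .5009 .1265 .22 .2418;python3 - <<'E'
from h import *
a=shot('scene')
up=lambda im,k:cv2.resize(im,None,fx=k,fy=k,interpolation=cv2.INTER_CUBIC)
cv2.imwrite('pics/c6.png',up(a['pixels'][130:220,225:345,::-1],5))
E
```

```text
shift [-0.002 -0.003 -1.009] spin -0.0 at [0.5014 0.1264 0.1595] [ 3.1407 -0.0052  0.2416] F [5.42 1.38 4.05] 0.029958133062714717 11.15 [ 0.1   0.41  1.67 -0.    1.05  1.43]
```

View pics/c6.png

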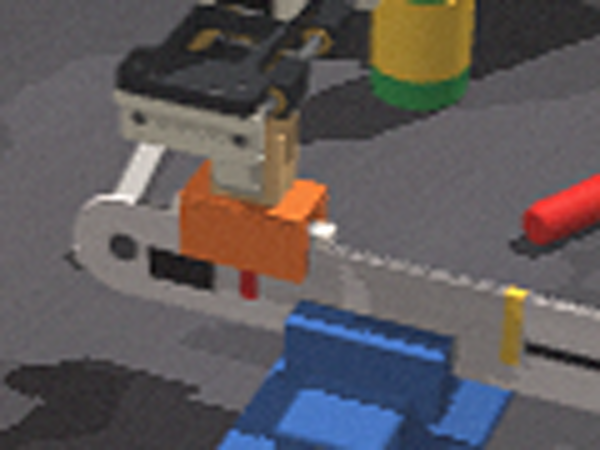

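The dresser covers the red mark at crop (249,285), with the cheek midpoint at about 244, so the stroke reached it. Lifting off.

Request:
step_arm --motion '[[[0, 0, -0.15], 0], [[0, 0, -0.4], 0], [[0, 0, -0.8], 0], [[0, 0, -1.1], 0], [[0, 0, -1.2], 0], [[0, 0, -1.2], 0]]'

```text
time: 11.95
tool_pos: [0.4991, 0.1262, 0.2303]
tool_rot: [3.142, 0.001, 0.242]
contact_force: [0.3, -0.1, -4.3]
opening: 0.0295
grip_force: 45.0
```

```bash
python3 go.py .4537 -.2442 .22 -.124
```

```text
shift [-2.212  5.813  0.173] spin 0.366 at [0.4991 0.1262 0.2303] [3.1416e+00 9.0000e-04 2.4180e-01] F [ 0.35 -0.09 -4.33] 0.02949489112858845 11.95 [ 0.1   0.34  1.57 -0.    1.23  1.43]
```

Request:
step_arm --motion '[[[-0.15, 0.4, 0], 0.03], [[-0.4, 1.1, 0], 0.07], [[-0.7, 1.9, 0], 0.12], [[-1.0, 2.7, 0], 0.17], [[-1.3, 3.5, 0], 0.22], [[-1.6, 4.25, 0], 0.27], [[-1.9, 5.0, 0], 0.32], [[-2.1, 5.5, 0.05], 0.366], [[-2.21, 5.81, 0.1], 0.366], [[-2.21, 5.81, 0.17], 0.366]]'

```text
time: 13.2
tool_pos: [0.4539, -0.2445, 0.2194]
tool_rot: [-3.141, 0.001, -0.125]
contact_force: [0.4, -0.1, -4.5]
opening: 0.0299
grip_force: 45.0
```

```bash
python3 go.py .4537 -.2442 .0745 -.124; python3 - <<'E'
from h import *
a=shot('scene');p=robot.observe()
up=lambda im,k:cv2.resize(im,None,fx=k,fy=k,interpolation=cv2.INTER_CUBIC)
cv2.imwrite('pics/c7.png',up(a['pixels'][190:310,110:240,::-1],4))
print(proj(a,[.4537,-.2442,.005]))
E
```

```text
shift [-1.000e-03 -2.000e-03  2.415e+00] spin -0.001 at [ 0.4539 -0.2445  0.2194] [-3.1409e+00  1.1000e-03 -1.2490e-01] F [ 0.4  -0.1  -4.48] 0.029875317333307252 13.2 [-0.64  0.35  1.59  0.    1.21  1.05]
[168.12248615 274.0661286 ]
```

View pics/c7.png

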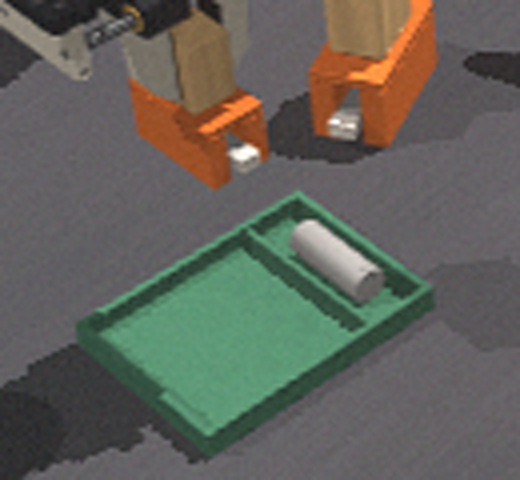

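The target point projects to crop (232,336), the middle of the wide compartment floor. Lowering to just above it, then creeping down.

Request:
step_arm --motion '[[[0, 0, 0.3], 0], [[0, 0, 0.8], 0], [[0, 0, 1.3], 0], [[0, 0, 1.75], 0], [[0, 0, 2.1], 0], [[0, 0, 2.3], 0], [[0, 0, 2.38], 0], [[0, 0, 2.4], 0], [[0, 0, 2.4], 0]]'

```text
time: 14.38
tool_pos: [0.4546, -0.2441, 0.0769]
tool_rot: [3.141, -0.001, -0.124]
contact_force: [-0.4, 0.3, -3.8]
opening: 0.0301
grip_force: 45.0
```

Request:
step_arm --motion '[[[0, 0, 0.02], 0], [[0, 0, 0.035], 0], [[0, 0, 0.05], 0], [[0, 0, 0.05], 0]]'

```text
time: 14.88
tool_pos: [0.4542, -0.2439, 0.0733]
tool_rot: [3.142, 0.0, -0.124]
contact_force: [-0.4, -0.2, -3.8]
opening: 0.0299
grip_force: 45.0
```

Request:
step_arm --motion '[[[0, 0, 0.015], 0], [[0, 0, 0.03], 0], [[0, 0, 0.04], 0], [[0, 0, 0.04], 0]]'

```text
time: 15.38
tool_pos: [0.4542, -0.2439, 0.0708]
tool_rot: [3.142, 0.0, -0.124]
contact_force: [0.7, 0.2, -3.3]
opening: 0.0295
grip_force: 45.0
```

Request:
step_arm --motion '[[[0, 0, 0.007], 0], [[0, 0, 0.014], 0], [[0, 0, 0.014], 0]]'

```text
time: 15.75
tool_pos: [0.4543, -0.244, 0.0705]
tool_rot: [3.141, -0.0, -0.124]
contact_force: [-2.7, 0.5, 2.1]
opening: 0.0299
grip_force: 45.0
```

Contact: the force rose by about 6 N, so the dresser is on the floor. Releasing it gently.

Request:
step_arm --motion '[[[0, 0, 0], 0], [[0, 0, 0], 0], [[0, 0, 0], 0]]' --squeeze 5

```text
time: 16.12
tool_pos: [0.4543, -0.244, 0.0705]
tool_rot: [3.141, -0.0, -0.124]
contact_force: [-2.2, 0.3, 4.9]
opening: 0.0298
grip_force: 5.0
```

Request:
step_arm --motion '[[[0, 0, 0], 0], [[0, 0, 0], 0], [[0, 0, 0], 0], [[0, 0, 0], 0], [[0, 0, 0], 0], [[0, 0, 0], 0]]' --hand 80

```text
time: 16.88
tool_pos: [0.4542, -0.2439, 0.0701]
tool_rot: [3.142, -0.0, -0.124]
contact_force: [0.6, 0.6, -0.6]
opening: 0.0631
grip_force: 0.0
```

Request:
step_arm --motion '[[[0, 0, -0.3], 0], [[0, 0, -0.8], 0], [[0, 0, -1.4], 0], [[0, 0, -2.0], 0], [[0, 0, -2.5], 0], [[0, 0, -2.5], 0]]'

```text
time: 17.62
tool_pos: [0.4552, -0.2446, 0.2223]
tool_rot: [3.139, -0.005, -0.124]
contact_force: [0.3, 0.0, -0.9]
opening: 0.0629
grip_force: 0.0
```

```bash
python3 - <<'E'
from h import *
a=shot('scene','s9')
up=lambda im,k:cv2.resize(im,None,fx=k,fy=k,interpolation=cv2.INTER_CUBIC)
cv2.imwrite('pics/c8.png',up(a['pixels'][130:330,100:370,::-1],2.9))
E
```

```text
(no output)
```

View pics/c8.png

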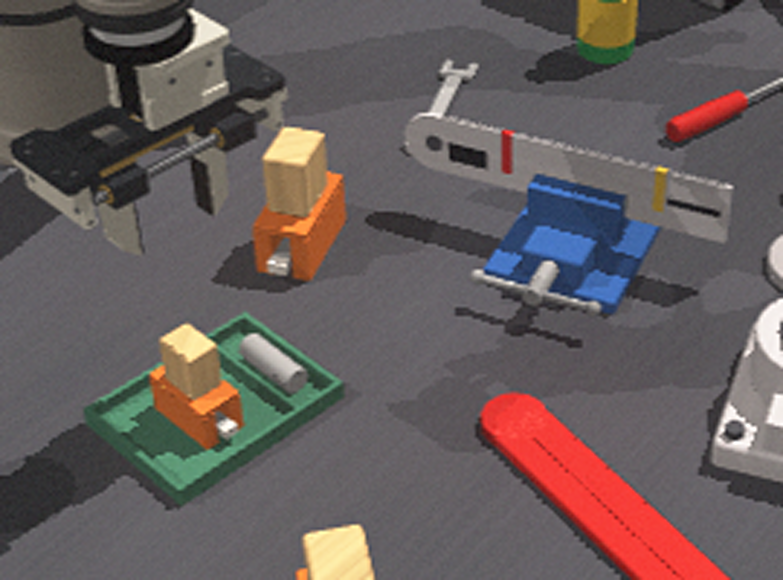

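The dresser stands upright in the wide compartment at crop (197,385), the gripper is clear, and nothing else in view has moved.

```bash
python3 -c "
from cell import robot
print(robot.hand_in())"
```

```text
the job is handed in; nothing more can be done
None
```

The job is handed in at about 18 s: the small dresser ran from the yellow heel mark to the red nose mark in one stroke, spring about half in (steady 8–10 N), and now stands upright in the tray's wide compartment.

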